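# Load the bottle magazine and feed the blank

### The job

Load the bottle magazine for the next run: put the blue-capped bottle (the blank) into it first, then the white-capped bottle on top of it, both cap up. Then push the feed slide fully forward so that the blue-capped bottle stands out on the outlet, and draw the slide fully back so that the white-capped bottle drops upright to the magazine floor. Leave the red-capped bottle and everything else on the worktop where it stands.

Things in the scene. Friction and masses are not known exactly. Their poses are not given: they have to be found in the camera images.
- magazine: Bottle magazine, fixed: aluminium base plate 300x92 mm (upper face z = 10 mm, from x = -205 to +95 mm) with a short vertical grey slotted tube over a white channel and a black feed slide. Origin on the tube's axis at worktop level; x = feed direction, z up. The tube is two curved half shells, centred on +x and -x, inner radius 26 mm, from z = 120 mm to the mouth at z = 175 mm.
- magazine_mouth (a point): On the tube's axis in the plane of the mouth (z = 175 mm). The top 17 mm flare from radius 26 out to 34 mm (37 outside) as a lead-in. On the magazine's +y and -y sides the tube has 33 mm wide slots, open at the top and over its full height, so fingers closing along the magazine's y axis can go down with a bottle's cap, right until the bottle stands on the floor.
- magazine_floor (a point): On the tube's axis on the magazine floor (z = 10 mm): origin of a seated bottle. A second bottle rests on the first one's cap: base at z = 115 mm, top at 220 mm, its cap above the mouth. Channel walls beside the floor: inner faces y = +-26, outer +-32 mm, 65 mm high, x = -116 to +36 mm.
- tube_bracket (a point): On the tube's axis at z = 125 mm, mid-height of the 6 mm brackets that hold the shells (x = 20 to 41 mm either side, out to y = +-44 mm). They stand on 9 mm posts at x = +-34, y = +-37.5 mm, with nuts up to z = 133 mm. Nothing stands between x = -20 and +20 mm outside the tube above the channel walls.
- outlet (a point): Point on the outlet floor (z = 10 mm), 59 mm from the tube's axis along the magazine's +x: where the slide leaves a bottle's origin. Low side lips 14 mm high and an end stop 24 mm high (its near face at x = 87.5 mm of the magazine) surround it; it is open above.
- feed_slide (a joint): Slide travel in m: 0 = fully back (home, as it starts), 0.066 = fully forward, along the magazine's +x; stays where left; friction about 2.5 N. Its black pusher block (82 long, 44 wide, top z = 112.5 mm) pushes the lowest bottle out while its top carries the one above, which drops to the floor when the slide is drawn back. Block face 30 mm behind the tube's axis at 0, 36 mm past it at 0.066.
- slide_grip (a point): Point on the axis of the slide's upright black grip post, at z = 65 mm. Post: 20 mm diameter (22 mm at its head), from z = 32 to 90 mm, 182 mm behind the tube's axis at slide 0, moves with the slide. Take it from above with the fingers closing along the magazine's y axis.
- blue_bottle: Reagent bottle with blue screw cap, 46 mm diameter, 105 mm tall, 0.14 kg; origin at the centre of its underside, z up. Body cylindrical up to 92 mm, cap 36 mm diameter from there to the flat top at 105 mm. The blank: goes in first. Stands in front of the sink.
- white_bottle: Reagent bottle with white screw cap, 47 mm diameter, 105 mm tall, 0.14 kg; origin at the centre of its underside, z up. Body cylindrical up to 91 mm, cap 36 mm diameter from there to the flat top at 105 mm. Goes in second. Stands in front of the sink.
- red_bottle: Reagent bottle with red screw cap, 46 mm diameter, 118 mm tall; not part of the run, stands in the same row in front of the sink, to be left alone. Origin at the centre of its underside.
- beaker: Glass beaker, 74 mm diameter, 96 mm tall, bystander behind the magazine; origin under its centre.
- stopwatch: Black stopwatch, 66x60x16 mm, bystander at the right; origin under its centre.
- bottle_brush: Bottle brush with red handle, 251 mm long, bystander lying behind the magazine; origin under its centre.
- marker: White marker with black cap, 128 mm long, bystander lying at the left; origin under its centre.

How it is judged:
By the outcome, as a careful person would: the job done as asked, in the order asked, and still so for the second after the job is handed in, with the robot touching nothing.
It also fails if it takes over 72 s, if anything falls off the work surface, if the arm or the gripper's body presses on something with over 40 N, if the wrist force passes 120 N, or if a joint passes its speed limit or range.

### The arm

A 7-joint arm with a two-finger parallel gripper is mounted at the origin on a cart in front of the work surface, level with it; the furniture and walls round the work are solid. World frame = base frame: x ahead of the robot, y to its left, z up, the work surface at z = 0. Lengths are in m, angles in rad, forces in N, time in s.
With the tool pointing down it reaches from about 0.425 to 0.95 m from the base axis. Payload 4.7 kg.
Tool frame: the origin (TCP) lies between the finger pads; the fingertips stand 22 mm ahead of it and the grasp point (between the pads) lies 3 mm ahead of it; z points along the fingers, y is the line along which they close (so a half turn about z gives the same grasp; the last joint's range is limited). The gripper opens to 87 mm and grips with 3 to 60 N. Pads are 19 mm wide; open, the fingers measure 117 mm over their backs; the gripper's body (75 mm by 190 mm) begins 51 mm behind the grasp point.
Start: joints at [1.238, 0.469, -0.049, 1.532, 0.024, 1.141, -0.082], TCP at [0.202, -0.644, 0.245] pointing down, gripper open.
Joint ranges: [-2.59, 2.59], [-0.33, 1.99], [-1.39, 1.29], [0.1, 2.45], [-1.04, 4.18], [0.21, 1.99], [-2.66, 2.66]. Speed limits (rad/s): [2.57, 2.57, 3.14, 3.14, 3.14, 3.14, 3.14].

### API

Orientations are given as a unit quaternion [w, x, y, z].
In Python, from rig import robot, probe_bus, get_image, camera_params gives the robot as it stands (robot), with the cameras as plain functions and the readings (probe_bus).
- The arm moves only by the shell command python3 shift.py 'ROWS'. ROWS is a JSON list of rows, 1 to 20 of them, each of 7 numbers: a rotation vector rx, ry, rz in rad, then dx, dy, dz in m, then the finger opening in m; each row shifts and turns the commanded pose from where the row before left it, along the tool's axes as they then stand; what a row does not reach is not made up. A row lasts 1/10 s, in which the tool goes at most 0.05 m and 0.15 rad, less where a joint would pass 70% of its speed; a pose out of reach is approached as far as the arm can. The fingers move at their own pace and stop on an object; the grip force is fixed at half the most. Time passes only in rows, so rows that do not move let the fingers close. It prints the time, the measured TCP pose, the force, the opening and the grip force at its end. Input that does not fit is refused with a message, and nothing moves.
- probe_bus.get_obs(): the state, without advancing time (a new reading comes with each control period).
- get_image(name): name is "scene" or "top" or "wrist"; returns the picture (384x512x3 uint8, red, green, blue); there is no depth.
- camera_params(name): a dict with "vfov" (degrees; the focal length in pixels is half the picture's height over the tangent of half this angle, whatever the lens; pixels are square), "cx", "cy" (the principal point, pixels), "eye" and "rotation" of the camera in the world. Camera axes: x right, y down, z forward; pixel columns grow to the right and rows downward; lengths in m; the calibration is good to about 2 mm. A picture is of the moment at which its call begins: read the wrist's pose just before it. camera_params takes no time and is no camera call; for the wrist camera it gives the pose at the moment of the call.
- robot.sign_off(): hands the job in; it is judged then, once.
The state is a dict: "clock": time; "joints": joint angles; "joint_velocities": joint speeds; "joint_torque": joint torques, N m; "ee_pos": TCP position; "eef_rot": TCP orientation; "wrist_force": force on the tool from outside, world axes, zero at the start; "wrist_torque": the same for the moment, N m; "opening": finger opening in m; "grasp_force": force on a finger pad.
Only numpy, scipy, OpenCV 4.12 (cv2) and the standard library are available. Lean on these libraries where they do the work, as an engineer would, in place of code of your own. Each camera call takes 0.05 s, during which the arm holds its last target. There are 200 camera calls.

## Working session

There is one attempt and no reset: what is moved stays moved. The work goes in short steps, Python scripts to look and compute and a shell command to move; the robot and the scene stay as the last step left them, time stands still between calls to the robot, and variables do not carry over. Pictures are saved under pics/ and viewed, at most 10 in all, crops included, and the job is handed in when it is done.

```bash
ls; mkdir -p pics; python3 - <<'E'
from rig import robot, probe_bus, get_image, camera_params
import cv2,json
for n in("scene","top"):
    im=get_image(n); cv2.imwrite(f"pics/{n}0.png",im[:,:,::-1]); p=camera_params(n); print(n,p)
o=probe_bus.get_obs();print(o)
E
```

```text
pics
rig.py
shift.py
scene {'vfov': 54.16933054606871, 'cx': 256.82720361071233, 'cy': 191.72034209197625, 'eye': array([-0.22019346,  0.76542775,  0.88390413]), 'rotation': array([ 0.19765335, -0.36498376,  0.80827908, -0.41761817])}
top {'vfov': 48.39852578565198, 'cx': 253.62937189516722, 'cy': 191.61267634024813, 'eye': array([0.39678058, 0.08355524, 1.60475307]), 'rotation': array([-0.04930377,  0.70868144, -0.70237179,  0.0448734 ])}
{'clock': 0.1, 'joints': array([ 1.23809938,  0.46937972, -0.04859021,  1.53355175,  0.02415149,
        1.14101025, -0.08231098]), 'joint_velocities': array([ 0.00046588, -0.00306384,  0.00087108, -0.00360536, -0.00138606,
        0.00055328, -0.00162647]), 'joint_torque': array([ 1.93715837e-04, -5.09171569e+01, -8.12633475e-02, -2.36827844e+01,
       -6.14575460e-02,  3.45025747e-02,  5.77005972e-05]), 'ee_pos': array([ 0.20177436, -0.64362058,  0.2436012 ]), 'eef_rot': array([-8.60851192e-04,  9.88482575e-01,  1.51332158e-01, -1.87315815e-04]), 'wrist_force': array([-0.4933014 ,  0.41271497, -0.74914684]), 'wrist_torque': array([-0.04974625, -0.00520902,  0.0173643 ]), 'grasp_force': 0.0, 'opening': 0.08671487471033533}
```

View pics/scene0.png

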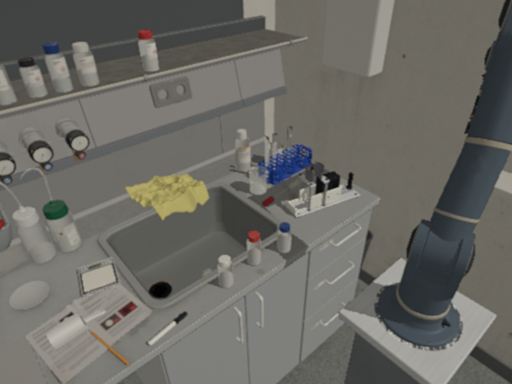

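View pics/top0.png

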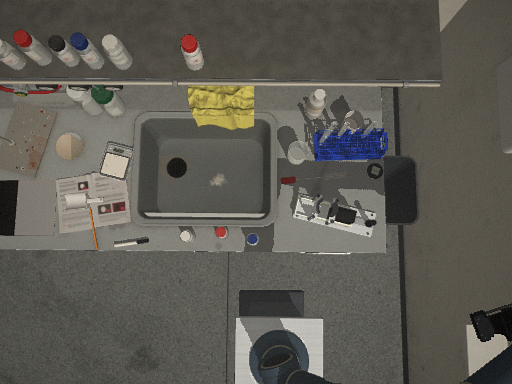

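The scene camera shows the white (225,270), red (253,247) and blue (285,236) bottles in a row, with the magazine at about (320,195). In the top view the caps are at white (186,236), red (221,231) and blue (252,239). The magazine runs from about (295,200) to (375,225), with the grip post at the right end, so it feeds to image left. I'll enlarge it next.

```bash
cat > h.py <<'E'
import numpy as np,cv2
from scipy.spatial.transform import Rotation as R
from scipy.optimize import least_squares
def q2r(q): return R.from_quat(np.r_[q[1:],q[0]])
def K(p):
    f=192/np.tan(np.radians(p["vfov"]/2)); return f
def proj(p,X):
    c=(np.atleast_2d(X)-p["eye"])@q2r(p["rotation"]).as_matrix()
    return c[:,:2]/c[:,2:]*K(p)+[p["cx"],p["cy"]]
def ray(p,uv):
    d=np.r_[(np.array(uv)-[p["cx"],p["cy"]])/K(p),1]; return q2r(p["rotation"]).apply(d)
def atz(p,uv,z):
    d=ray(p,uv); return p["eye"]+d*(z-p["eye"][2])/d[2]
def tri(obs): # [(p,uv),...]
    A=[];b=[]
    for p,uv in obs:
        d=ray(p,uv);d/=np.linalg.norm(d);M=np.eye(3)-np.outer(d,d);A.append(M);b.append(M@p["eye"])
    s=np.linalg.lstsq(np.vstack(A),np.hstack(b),rcond=None)[0]
    return s,np.linalg.norm(np.vstack(A)@s-np.hstack(b))
E
python3 - <<'E'
from h import *
from rig import robot, probe_bus, get_image, camera_params
t=camera_params("top");s=camera_params("scene")
for n,u,z in(("white",(186,236),.105),("red",(221,231),.118),("blue",(252,239),.105),("post",(372,222),.09),("base",(275,355),.0)): print(n,atz(t,u,z).round(3), proj(s,atz(t,u,z)).round(0))
a=cv2.imread("pics/top0.png")[175:255,175:390];b=cv2.imread("pics/scene0.png")[160:290,205:375]
a=cv2.resize(a,(780,290),interpolation=cv2.INTER_CUBIC)
b=cv2.resize(b,(398,304),interpolation=cv2.INTER_CUBIC)
c=np.zeros((596,780,3),np.uint8);c[:290]=a;c[292:596,:398]=b
cv2.imwrite("pics/crop.png",c)
E
```

```text
white [0.439 0.329 0.105] [[225. 257.]]
red [0.457 0.206 0.118] [[254. 232.]]
blue [0.431 0.098 0.105] [[284. 224.]]
post [ 0.495 -0.326  0.09 ] [[350. 173.]]
base [0.018 0.012 0.   ] [[408. 310.]]
```

View pics/crop.png

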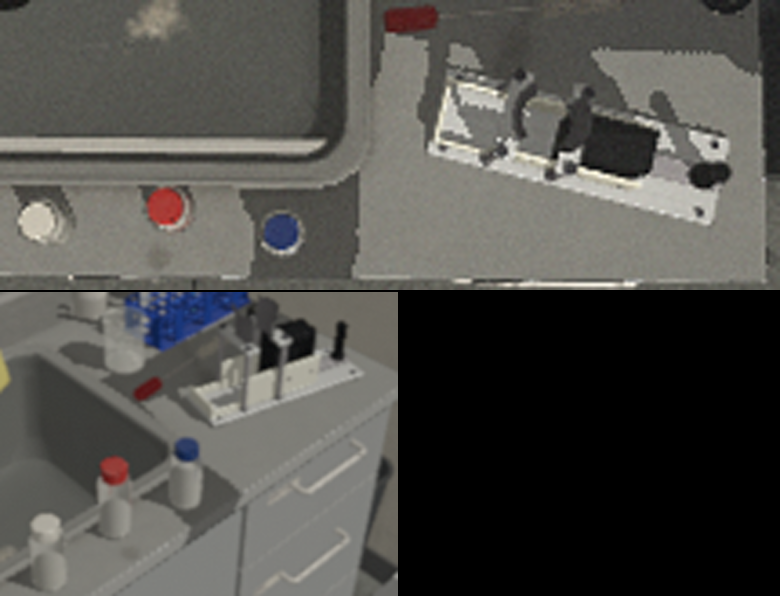

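The crop shows the tube's half shells near (520,110) and (575,120), the block at (620,148), the post head at (708,173), and the plate's lower edge running from (430,150) to (712,222).

```bash
cat >> h.py <<'E'
def go(o,target,yaw,):
    "tool-axis delta to put TCP at target, tool x at world yaw, z down"
    Rc=q2r(o["eef_rot"]);c,s=np.cos(yaw),np.sin(yaw)
    Rt=R.from_matrix(np.array([[c,s,0],[s,-c,0],[0,0,-1]]))
    rv=(Rc.inv()*Rt).as_rotvec(); d=Rt.inv().apply(np.array(target)-o["ee_pos"])
    print("rotvec",rv.round(4),"then delta",d.round(4),"t",o["clock"])
E
python3 - <<'E'
from h import *
from rig import robot, probe_bus, get_image, camera_params
t=camera_params("top")
f=lambda x,y:(175+x/3.628,175+y/3.625)
a=atz(t,f(712,222),.01);b=atz(t,f(430,150),.01);c=atz(t,f(728,140),.01);e=atz(t,f(452,72),.01)
print(a,b,c,e,np.degrees(np.arctan2((b-a)[1],(b-a)[0])),np.linalg.norm(b-a))
yaw=np.arctan2((b-a)[1],(b-a)[0]); u=(b-a)/np.linalg.norm(b-a)
m=(a+b+c+e)/4; tube=m+u*.055; print(yaw,m,tube)
print(atz(t,f(548,120),.175))
go(probe_bus.get_obs(),np.r_[tube[:2]+[-.0,0],.40],yaw)
w=camera_params("wrist");o=probe_bus.get_obs();print(w,q2r(o["eef_rot"]).inv().apply(w["eye"]-o["ee_pos"]),(q2r(o["eef_rot"]).inv()*q2r(w["rotation"])).as_matrix().round(2))
E
```

```text
[ 0.44731902 -0.34317098  0.01      ] [ 0.51850512 -0.05530524  0.01      ] [ 0.53154592 -0.36190154  0.01      ] [ 0.59971419 -0.07834333  0.01      ] 76.11002763109572 0.29653691822252404
1.3283705759464803 [ 0.52427106 -0.20968027  0.01      ] [ 0.53747426 -0.15628855  0.01      ]
[ 0.53468872 -0.15011456  0.175     ]
rotvec [-1.7000e-03 -8.0000e-04 -1.0245e+00] then delta [ 0.5537  0.2089 -0.1564] t 0.1
{'vfov': 59.99925503117913, 'cx': 249.4282403587853, 'cy': 189.21580137658003, 'eye': array([ 0.28098921, -0.61994874,  0.38300334]), 'rotation': array([ 0.12228614,  0.79655745, -0.58500441, -0.09117111])} [ 0.08265339  0.00086662 -0.13941296] [[-0.   -0.95 -0.3 ]
 [ 1.   -0.   -0.  ]
 [ 0.   -0.3   0.95]]
```

```bash
python3 shift.py '[[0,0,-0.1464,0,0,-0.0223,0.087],[0,0,-0.1464,0,0,-0.0223,0.087],[0,0,-0.1464,0,0,-0.0223,0.087],[0,0,-0.1464,0,0,-0.0223,0.087],[0,0,-0.1464,0,0,-0.0223,0.087],[0,0,-0.1464,0,0,-0.0223,0.087],[0,0,-0.1464,0,0,-0.0223,0.087]]'
python3 shift.py '[[0,0,0,0.0346,0.0131,0,0.087],[0,0,0,0.0346,0.0131,0,0.087],[0,0,0,0.0346,0.0131,0,0.087],[0,0,0,0.0346,0.0131,0,0.087],[0,0,0,0.0346,0.0131,0,0.087],[0,0,0,0.0346,0.0131,0,0.087],[0,0,0,0.0346,0.0131,0,0.087],[0,0,0,0.0346,0.0131,0,0.087],[0,0,0,0.0346,0.0131,0,0.087],[0,0,0,0.0346,0.0131,0,0.087],[0,0,0,0.0346,0.0131,0,0.087],[0,0,0,0.0346,0.0131,0,0.087],[0,0,0,0.0346,0.0131,0,0.087],[0,0,0,0.0346,0.0131,0,0.087],[0,0,0,0.0346,0.0131,0,0.087],[0,0,0,0.0346,0.0131,0,0.087],[0,0,0,0,0,0,0.087],[0,0,0,0,0,0,0.087]]'
python3 - <<'E'
from h import *
from rig import robot, probe_bus, get_image, camera_params
import pickle
o=probe_bus.get_obs();w=camera_params("wrist");im=get_image("wrist")[:,:,::-1]
cv2.imwrite("pics/w1.png",im);pickle.dump(w,open("w1.pkl","wb"))
go(o,[.5375,-.1563,.40],1.3284);print(o["ee_pos"],o["joints"])
for r,z in((.026,.12),(.034,.175)):pass
u=np.array([np.cos(1.3284),np.sin(1.3284),0]);print(proj(w,[np.array([.5375,-.1563,.175]),np.array([.5375,-.1563,.0])-.182*u+[0,0,.09]]))
E
```

```text
clock: 0.8
ee_pos: [0.2018, -0.6438, 0.401]
eef_rot: [-0.0, 0.786, 0.619, 0.0]
wrist_force: [-0.2, 0.4, -0.6]
opening: 0.0871
grasp_force: 0.0
clock: 2.6
ee_pos: [0.5383, -0.1562, 0.4001]
eef_rot: [-0.0, 0.787, 0.617, -0.0]
wrist_force: [0.1, -0.1, 0.7]
opening: 0.0871
grasp_force: 0.0
rotvec [-0.0011  0.0002  0.0023] then delta [-0.0003 -0.0007  0.0001] t 2.6
[ 0.53826885 -0.15620546  0.40009945] [ 0.68410044  0.23294897 -0.58778295  1.55410805  0.13041488  1.39514043
 -0.15425097]
[[249.20248547 161.46003285]
 [249.10351852 265.6877363 ]]
```

View pics/w1.png

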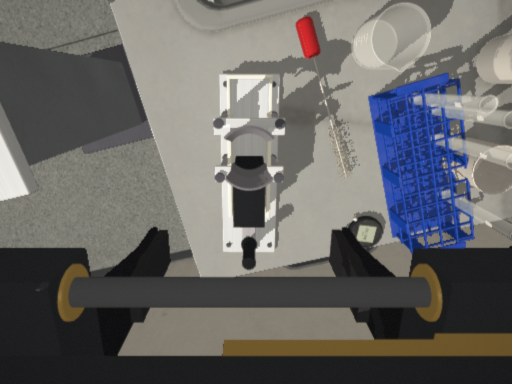

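The magazine is centred at about column 249. The shells sit around rows 130–187, the post head near (249,258), and the plate corners at (220,75), (278,75), (222,250) and (277,250). The predictions already agree to within a few mm. Next I'll take a second viewpoint on the way to the blue bottle, and a third one there.

```bash
python3 shift.py '[[0,0,0,0,-0.033,0,0.087],[0,0,0,0,-0.033,0,0.087],[0,0,0,0,-0.033,0,0.087],[0,0,0,0,-0.033,0,0.087],[0,0,0,0,-0.033,0,0.087],[0,0,0,0,0,0,0.087]]'
cat > snap.py <<'E'
from h import *
from rig import robot, probe_bus, get_image, camera_params
import pickle,sys
n=sys.argv[1];w=camera_params("wrist");im=get_image("wrist")[:,:,::-1]
cv2.imwrite(f"pics/{n}.png",im);pickle.dump(w,open(n+".pkl","wb"));print(probe_bus.get_obs()["ee_pos"])
E
python3 snap.py w2
python3 shift.py '[[0,0,0,0.0368,0,0,0.087],[0,0,0,0.0368,0,0,0.087],[0,0,0,0.0368,0,0,0.087],[0,0,0,0.0368,0,0,0.087],[0,0,0,0.0368,0,0,0.087],[0,0,0,0.0368,0,0,0.087],[0,0,0,0,0,0,0.087]]'
python3 snap.py w3
python3 - <<'E'
import cv2,numpy as np
a=cv2.imread("pics/w1.png")[65:275,200:300];b=cv2.imread("pics/w2.png");print(b.shape)
import pickle
from h import *
w=pickle.load(open("w2.pkl","rb"));c=proj(w,[.5375,-.1563,.1])[0].astype(int);print(c)
x0,y0=c[0]-60,max(c[1]-100,0)
b2=b[y0:y0+200,x0:x0+130]
A=cv2.resize(a,None,fx=2.8,fy=2.8,interpolation=cv2.INTER_CUBIC);B=cv2.resize(b2,None,fx=2.8,fy=2.8,interpolation=cv2.INTER_CUBIC)
C=np.zeros((590,A.shape[1]+B.shape[1]+5,3),np.uint8);C[:A.shape[0],:A.shape[1]]=A;C[:B.shape[0],A.shape[1]+5:]=B
print(C.shape,x0,y0);cv2.imwrite("pics/c12.png",C)
E
```

```text
clock: 3.25
ee_pos: [0.3744, -0.1179, 0.401]
eef_rot: [0.001, 0.789, 0.615, -0.001]
wrist_force: [1.7, -0.1, 0.3]
opening: 0.0868
grasp_force: 0.0
[ 0.37627047 -0.1183905   0.40114731]
clock: 4.0
ee_pos: [0.4319, 0.1014, 0.401]
eef_rot: [-0.001, 0.785, 0.619, 0.002]
wrist_force: [0.5, -0.0, -0.6]
opening: 0.0869
grasp_force: 0.0
[0.4318004 0.0984975 0.400638 ]
(384, 512, 3)
[375 146]
(590, 649, 3) 315 46
```

View pics/c12.png

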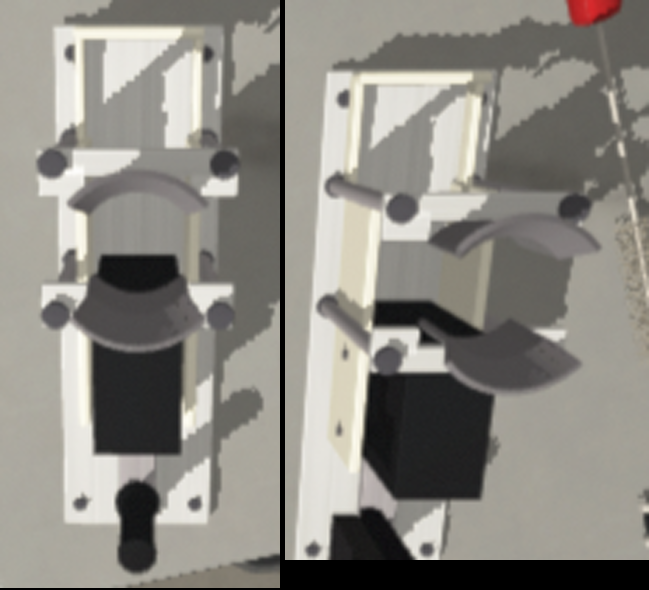

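View pics/w3.png

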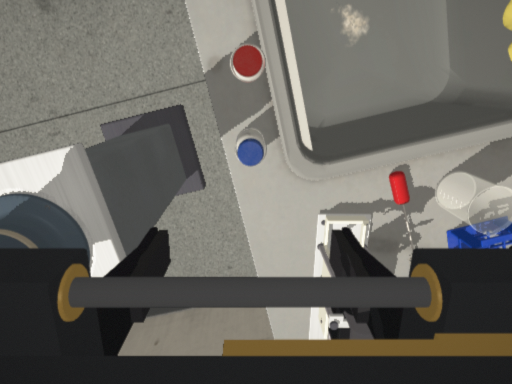

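The left half (w1) shows the nuts at (52,164), (225,163), (56,313) and (220,313), the plate corners at (53,27), (222,27), (66,522) and (209,522), and the post head at (137,554). In the right half (w2) the nuts are at (403,208), (575,208) and (387,357), and a plate corner is at (328,70). In w3 the blue cap is at (250,151) and the red cap at (248,62).

```bash
python3 - <<'E'
from h import *
from rig import robot, probe_bus, get_image, camera_params
import pickle
L=lambda n:pickle.load(open(n+".pkl","rb"))
w1,w2,w3=L("w1"),L("w2"),L("w3")
f1=lambda x,y:np.array([(x+.5)/2.8-.5+200,(y+.5)/2.8-.5+65]);f2=lambda x,y:np.array([(x-285+.5)/2.8-.5+315,(y+.5)/2.8-.5+46])
O=[(w1,f1(52,164),(.034,.0375,.133)),(w1,f1(225,163),(.034,-.0375,.133)),(w1,f1(56,313),(-.034,.0375,.133)),(w1,f1(220,313),(-.034,-.0375,.133)),
(w1,f1(53,27),(.095,.046,.01)),(w1,f1(222,27),(.095,-.046,.01)),(w1,f1(66,522),(-.205,.046,.01)),(w1,f1(209,522),(-.205,-.046,.01)),(w1,f1(137,554),(-.182,0,.09)),
(w2,f2(403,208),(.034,.0375,.133)),(w2,f2(575,208),(.034,-.0375,.133)),(w2,f2(387,357),(-.034,.0375,.133)),(w2,f2(328,70),(.095,.046,.01))]
def res(q,k=O):
    x,y,z,a=q;c,s=np.cos(a),np.sin(a);r=[]
    for p,uv,m in k: r+=list(proj(p,[x+c*m[0]-s*m[1],y+s*m[0]+c*m[1],z+m[2]])[0]-uv)
    return np.array(r)
for k in(O,O[:4]+O[9:12]):
    r=least_squares(res,[.5375,-.1563,0,1.328],loss="soft_l1",args=(k,));print(r.x.round(4));print(r.fun.reshape(-1,2).round(1).tolist())
for i,j in((0,9),(1,10),(2,11)): print("nut",[v if np.isscalar(v) else v.round(4) for v in tri([(w1,O[i][1]),(w2,O[j][1])])])
# caps
top=camera_params("top");sc=camera_params("scene")
def cap(n,p,lo,hi,guess,r=16):
    im=cv2.imread(f"pics/{n}.png");h=cv2.cvtColor(im,cv2.COLOR_BGR2HSV)
    m=cv2.inRange(h,lo,hi);k=np.zeros_like(m);cv2.circle(k,guess,r,255,-1);m&=k
    M=cv2.moments(m,True);print(n,M["m00"]);return (M["m10"]/M["m00"],M["m01"]/M["m00"])
B=((100,90,30),(130,255,255))
a=cap("w3",w3,*B,(250,151),18);b=cap("top0",top,*B,(252,239),12);c=cap("scene0",sc,*B,(285,228),10)
print(a,b,c);print(tri([(w3,a),(top,b)]),tri([(w3,a),(top,b),(sc,c)]),atz(w3,a,.105),atz(w3,a,.10),atz(top,b,.105))
E
```

```text
[ 0.538  -0.153  -0.0038  1.3267]
[[0.1, -0.2], [-0.1, 0.4], [-0.0, 0.4], [0.0, 0.7], [0.5, -1.2], [0.9, -0.9], [-0.1, -0.2], [0.3, 0.0], [0.1, -0.1], [-0.6, 0.0], [-0.3, -0.2], [0.1, 0.9], [-0.5, -0.2]]
[ 0.5382 -0.1527 -0.0038  1.3248]
[[0.2, -0.6], [0.1, 0.2], [0.0, 0.1], [0.1, 0.5], [-0.4, -0.3], [-0.1, -0.4], [0.1, 0.6]]
nut [array([ 0.5099, -0.1109,  0.1314]), np.float64(0.00020968824361734982)]
nut [array([ 0.5827, -0.1289,  0.13  ]), np.float64(0.00045743500240045577)]
nut [array([ 0.4936, -0.1763,  0.1287]), np.float64(0.00038698546242601746)]
w3 531.0
top0 71.0
scene0 77.0
(249.98116760828626, 151.9322033898305) (252.11267605633802, 238.64788732394365) (284.4415584415584, 227.02597402597402)
(array([0.43190119, 0.09786457, 0.09835964]), np.float64(0.0006014013734550851)) (array([0.43165434, 0.09724615, 0.09282489]), np.float64(0.0011613108910551073)) [0.4317907  0.09924573 0.105     ] [0.43157138 0.0983109  0.1       ] [0.43214691 0.09766407 0.105     ]
```

```bash
cat > d.py <<'E'
from h import *
from rig import robot, probe_bus, get_image, camera_params
import sys
go(probe_bus.get_obs(),[float(v) for v in sys.argv[1:4]],1.3265)
E
python3 d.py .4317 .0985 .117
```

```text
rotvec [-0.0006 -0.0019  0.006 ] then delta [-0.000e+00 -1.000e-04  2.836e-01] t 4.05
```

```bash
python3 shift.py '[[0,0,0.006,0,0,0.04,0.087],[0,0,0,0,0,0.04,0.087],[0,0,0,0,0,0.04,0.087],[0,0,0,0,0,0.04,0.087],[0,0,0,0,0,0.04,0.075],[0,0,0,0,0,0.035,0.065],[0,0,0,0,0,0.025,0.065],[0,0,0,0,0,0.0236,0.065],[0,0,0,0,0,0,0.065],[0,0,0,0,0,0,0.065]]'; python3 d.py .4317 .0985 .117; python3 snap.py w4
```

```text
clock: 5.05
ee_pos: [0.4315, 0.0961, 0.1171]
eef_rot: [-0.0, 0.79, 0.613, -0.0]
wrist_force: [0.1, -0.2, 0.3]
opening: 0.0652
grasp_force: 0.0
rotvec [-0.0005  0.0002 -0.0058] then delta [ 0.0024 -0.0004  0.0001] t 5.05
[0.43201961 0.09648342 0.11777036]
```

View pics/w4.png

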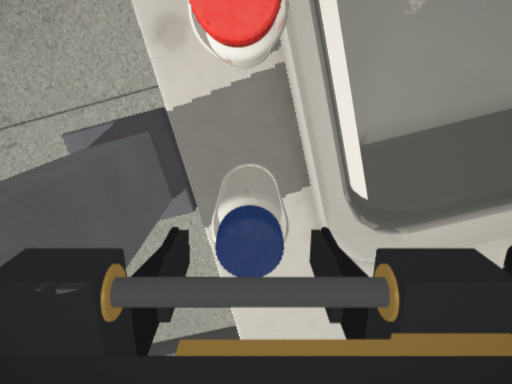

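The blue cap sits between the fingers, centred at about (250,242) and spanning columns 216–283. Measuring its along-pad offset:

```bash
python3 - <<'E'
from h import *
import pickle
w=pickle.load(open("w4.pkl","rb"));im=cv2.imread("pics/w4.png")
m=cv2.inRange(cv2.cvtColor(im,cv2.COLOR_BGR2HSV),(100,120,30),(130,255,255));m[:190]=0;m[285:]=0;m[:,:205]=0;m[:,295:]=0
c=max(cv2.findContours(m,0,1)[0],key=cv2.contourArea);print(cv2.boundingRect(c),cv2.fitEllipse(c))
# fit lower half rim = top face's near edge: circle r18 at z
pts=c[:,0,:].astype(float); pts=pts[pts[:,1]>245]
for z in(.101,.105):
    X=np.array([atz(w,u,z)[:2] for u in pts]);r=least_squares(lambda q:np.hypot(*(X-q).T)-.018,[.432,.098]);print(z,r.x.round(4),np.abs(r.fun).mean())
    r=least_squares(lambda q:np.hypot(*(X-q[:2]).T)-q[2],[.432,.098,.018]);print(r.x.round(4))
E
```

```text
(216, 206, 67, 71) ((249.17672729492188, 241.5773162841797), (66.1603012084961, 70.96916198730469), 2.9578349590301514)
0.101 [0.4319 0.0986] 0.00040135900808945684
[0.4316 0.0974 0.017 ]
0.105 [0.4325 0.1012] 0.0005325172691759678
[0.4321 0.0995 0.0166]
```

```bash
python3 shift.py '[[0,0,0,0.002,0,0,0.065],[0,0,0,0,0,0,0.03],[0,0,0,0,0,0,0.03],[0,0,0,0,0,0,0.03],[0,0,0,0,0,0,0.03],[0,0,0,0,0,0,0.03]]'; python3 d.py .4317 .0985 .255;python3 d.py .538 -.153 .255
```

```text
clock: 5.7
ee_pos: [0.4316, 0.0989, 0.1171]
eef_rot: [0.0, 0.789, 0.614, 0.0]
wrist_force: [-0.3, 0.1, 0.5]
opening: 0.0346
grasp_force: 23.7
rotvec [ 0.0004 -0.     -0.0038] then delta [-0.0004  0.0002 -0.1379] t 5.7
rotvec [ 0.0004 -0.     -0.0038] then delta [-0.2187  0.1642 -0.1379] t 5.7
```

```bash
python3 shift.py '[[0,0,0,0,0,-0.02,0.03],[0,0,0,0,0,-0.03,0.03],[0,0,0,0,0,-0.035,0.03],[0,0,0,0,0,-0.035,0.03],[0,0,0,0,0,-0.035,0.03],[0,0,0,0,0,-0.035,0.03],[0,0,0,-0.0219,0.0164,0,0.03],[0,0,0,-0.0219,0.0164,0,0.03],[0,0,0,-0.0219,0.0164,0,0.03],[0,0,0,-0.0219,0.0164,0,0.03],[0,0,0,-0.0219,0.0164,0,0.03],[0,0,0,-0.0219,0.0164,0,0.03],[0,0,0,-0.0219,0.0164,0,0.03],[0,0,0,-0.0219,0.0164,0,0.03],[0,0,0,-0.0219,0.0164,0,0.03],[0,0,0,-0.0219,0.0164,0,0.03],[0,0,0,0,0,0,0.03],[0,0,0,0,0,0,0.03],[0,0,0,0,0,0,0.03]]'; python3 d.py .538 -.153 .29; python3 snap.py w5
```

```text
clock: 7.6
ee_pos: [0.5363, -0.1523, 0.3068]
eef_rot: [-0.001, 0.789, 0.615, -0.0]
wrist_force: [0.2, 0.5, -1.8]
opening: 0.034
grasp_force: 30.0
rotvec [-0.0009 -0.0005 -0.0022] then delta [-0.0002  0.0019  0.0168] t 7.6
[ 0.53632371 -0.15221252  0.30696439]
```

View pics/w5.png

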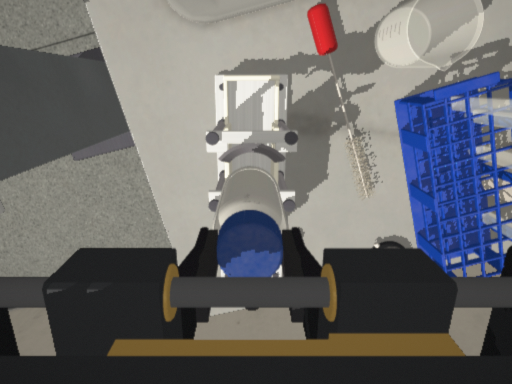

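The bottle hangs straight over the tube: cap at (250,245), nuts at (212,138) and (291,138). I'll correct the lateral offset by 2 mm and lower it in stages.

```bash
python3 shift.py '[[0,0,-0.002,0,0.0019,0,0.03],[0,0,0,0,0,0.015,0.03],[0,0,0,0,0,0.015,0.03],[0,0,0,0,0,0.015,0.03],[0,0,0,0,0,0,0.03]]'; python3 d.py .538 -.153 .131; python3 shift.py '[[0,0,0,0,0,0.012,0.03],[0,0,0,0,0,0.012,0.03],[0,0,0,0,0,0.012,0.03],[0,0,0,0,0,0,0.03]]'; python3 d.py .538 -.153 .131
```

```text
clock: 8.15
ee_pos: [0.5365, -0.154, 0.2587]
eef_rot: [-0.002, 0.788, 0.615, -0.002]
wrist_force: [0.2, 0.0, -1.8]
opening: 0.0343
grasp_force: 30.0
rotvec [-0.0061 -0.0001 -0.0016] then delta [0.0014 0.0012 0.1277] t 8.15
clock: 8.55
ee_pos: [0.5372, -0.1541, 0.2239]
eef_rot: [-0.002, 0.789, 0.615, -0.001]
wrist_force: [-0.4, 0.2, -1.6]
opening: 0.0338
grasp_force: 30.0
rotvec [-0.0039 -0.0001 -0.0018] then delta [0.0012 0.0005 0.0929] t 8.55
```

```bash
python3 shift.py '[[0,0,0,0.001,0,0.012,0.03],[0,0,0,0,0,0.012,0.03],[0,0,0,0,0,0.012,0.03],[0,0,0,0,0,0.012,0.03],[0,0,0,0,0,0,0.03]]'; python3 shift.py '[[0,0,0,0,0,0.012,0.03],[0,0,0,0,0,0.012,0.03],[0,0,0,0,0,0.012,0.03],[0,0,0,0,0,0.008,0.03],[0,0,0,0,0,0,0.03],[0,0,0,0,0,0,0.03]]'; python3 d.py .538 -.153 .131
```

```text
clock: 9.05
ee_pos: [0.5374, -0.1531, 0.1758]
eef_rot: [-0.002, 0.789, 0.615, -0.001]
wrist_force: [-1.0, -0.3, -1.0]
opening: 0.0343
grasp_force: 30.0
clock: 9.65
ee_pos: [0.5389, -0.153, 0.134]
eef_rot: [-0.0, 0.789, 0.615, 0.0]
wrist_force: [-0.2, 0.2, -1.2]
opening: 0.0338
grasp_force: 30.0
rotvec [ 0.0001 -0.0001 -0.0018] then delta [-0.0002 -0.0009  0.003 ] t 9.65
```

```bash
python3 shift.py '[[0,0,0,0,0,0.003,0.03],[0,0,0,0,0,0,0.03],[0,0,0,0,0,0,0.03]]'; python3 shift.py '[[0,0,0,0,0,0,0.055],[0,0,0,0,0,0,0.055],[0,0,0,0,0,0,0.055],[0,0,0,0,0,0,0.055],[0,0,0,0,0,-0.01,0.055],[0,0,0,0,0,-0.02,0.055],[0,0,0,0,0,-0.035,0.055],[0,0,0,0,0,-0.035,0.055],[0,0,0,0,0,-0.035,0.055],[0,0,0,0,0,-0.035,0.055],[0,0,0,0,0,-0.035,0.055],[0,0,0,0,0,-0.035,0.087],[0,0,0,0,0,-0.025,0.087],[0,0,0,0,0,0,0.087]]'; python3 snap.py w6; python3 - <<'E'
from h import *
from rig import robot, probe_bus, get_image, camera_params
t=camera_params("top");im=cv2.imread("pics/top0.png");h=cv2.cvtColor(im,cv2.COLOR_BGR2HSV)
m=cv2.inRange(h,(0,0,150),(180,70,255));k=np.zeros_like(m);cv2.circle(k,(186,236),6,255,-1);M=cv2.moments(m&k,True);a=(M["m10"]/M["m00"],M["m01"]/M["m00"]);print(M["m00"],a,atz(t,a,.105))
E
python3 d.py .439 .329 .40
```

```text
clock: 9.95
ee_pos: [0.5389, -0.1532, 0.1313]
eef_rot: [0.0, 0.789, 0.615, 0.0]
wrist_force: [0.2, 0.2, -1.3]
opening: 0.0343
grasp_force: 30.0
clock: 11.35
ee_pos: [0.5403, -0.1525, 0.401]
eef_rot: [0.003, 0.788, 0.615, 0.002]
wrist_force: [0.2, 0.7, -0.0]
opening: 0.0717
grasp_force: 0.0
[ 0.53936644 -0.15267339  0.39850653]
93.0 (185.6451612903226, 236.10752688172042) [0.43884232 0.33013319 0.105     ]
rotvec [ 0.0044  0.0004 -0.0016] then delta [ 0.4431 -0.2139 -0.0015] t 11.4
```

```bash
python3 shift.py '[[0,0,0,0.0317,-0.0153,0,0.087],[0,0,0,0.0317,-0.0153,0,0.087],[0,0,0,0.0317,-0.0153,0,0.087],[0,0,0,0.0317,-0.0153,0,0.087],[0,0,0,0.0317,-0.0153,0,0.087],[0,0,0,0.0317,-0.0153,0,0.087],[0,0,0,0.0317,-0.0153,0,0.087],[0,0,0,0.0317,-0.0153,0,0.087],[0,0,0,0.0317,-0.0153,0,0.087],[0,0,0,0.0317,-0.0153,0,0.087],[0,0,0,0.0317,-0.0153,0,0.087],[0,0,0,0.0317,-0.0153,0,0.087],[0,0,0,0.0317,-0.0153,0,0.087],[0,0,0,0.0317,-0.0153,0,0.087],[0,0,0,0,0,0,0.087],[0,0,0,0,0,0,0.087]]'; python3 snap.py w7;python3 d.py .439 .3295 .117; python3 - <<'E'
from h import *
import pickle
w=pickle.load(open("w6.pkl","rb"));im=cv2.imread("pics/w6.png")
m=cv2.inRange(cv2.cvtColor(im,cv2.COLOR_BGR2HSV),(100,120,20),(130,255,255));k=np.zeros_like(m);cv2.circle(k,(250,158),30,255,-1);m&=k
M=cv2.moments(m,True);print(M["m00"]);a=(M["m10"]/M["m00"],M["m01"]/M["m00"]);print(a,atz(w,a,.115))
w=pickle.load(open("w7.pkl","rb"));a=cv2.imread("pics/w6.png")[90:230,180:320];c=proj(w,[.439,.3295,.105])[0].astype(int);print(c)
b=cv2.imread("pics/w7.png")[c[1]-70:c[1]+70,c[0]-70:c[0]+70]
cv2.imwrite("pics/c67.png",cv2.resize(np.hstack([a,b]),None,fx=2.8,fy=2.8,interpolation=2))
E
```

```text
clock: 13.0
ee_pos: [0.4383, 0.3297, 0.395]
eef_rot: [0.0, 0.788, 0.616, -0.001]
wrist_force: [0.5, -0.9, -0.4]
opening: 0.087
grasp_force: 0.0
[0.43913998 0.32867402 0.395066  ]
rotvec [-0.0007  0.002  -0.0019] then delta [ 0.0008 -0.0003  0.2781] t 13.05
543.0
(246.76058931860038, 151.31307550644567) [ 0.53891181 -0.15283175  0.115     ]
[250 149]
```

View pics/c67.png

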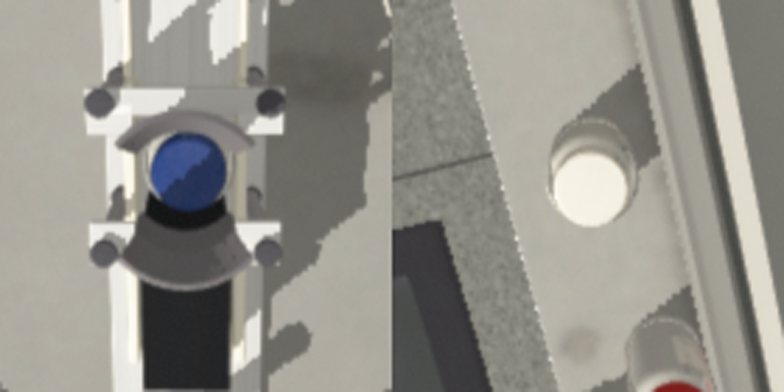

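Left: the blue cap sits level in the tube, at crop (188,172). Right: the white cap is centred at crop (591,189).

```bash
python3 - <<'E'
from h import *
import pickle
w=pickle.load(open("w7.pkl","rb"))
for z in(.1,.105):print(atz(w,(250.9,146.3),z))
E
python3 shift.py '[[0,0,0,0.0012,0,0.04,0.087],[0,0,0,0,0,0.04,0.087],[0,0,0,0,0,0.04,0.087],[0,0,0,0,0,0.04,0.087],[0,0,0,0,0,0.04,0.075],[0,0,0,0,0,0.03,0.065],[0,0,0,0,0,0.023,0.065],[0,0,0,0,0,0.022,0.065],[0,0,0,0,0,0,0.065],[0,0,0,0,0,0,0.065]]';python3 snap.py w8; python3 - <<'E'
from h import *
import pickle
w=pickle.load(open("w8.pkl","rb"));im=cv2.imread("pics/w8.png")
m=cv2.inRange(cv2.cvtColor(im,cv2.COLOR_BGR2HSV),(0,0,200),(180,60,255));m[:190]=0;m[285:]=0;m[:,:205]=0;m[:,295:]=0
c=max(cv2.findContours(m,0,1)[0],key=cv2.contourArea);print(cv2.boundingRect(c),cv2.fitEllipse(c))
pts=c[:,0,:].astype(float); pts=pts[pts[:,1]>245]
for z in(.101,.105):
    X=np.array([atz(w,u,z)[:2] for u in pts]);r=least_squares(lambda q:np.hypot(*(X-q).T)-.018,[.432,.33]);print(z,r.x.round(4),np.abs(r.fun).mean())
E
python3 d.py .439 .331 .117
```

```text
[0.4404635  0.33312917 0.1       ]
[0.44066982 0.33401035 0.105     ]
clock: 14.05
ee_pos: [0.4401, 0.3295, 0.1212]
eef_rot: [0.0, 0.789, 0.614, -0.0]
wrist_force: [0.3, 0.5, -0.1]
opening: 0.065
grasp_force: 0.0
[0.44038274 0.33028438 0.12197273]
(216, 241, 64, 29) ((248.046630859375, 254.00904846191406), (27.9888973236084, 65.95597839355469), 89.42875671386719)
0.101 [0.4402 0.3341] 0.0003492175435781739
0.105 [0.4408 0.3365] 0.00044333359352267845
rotvec [ 0.0011 -0.0008 -0.0034] then delta [ 0.0004 -0.0015  0.005 ] t 14.1
```

```bash
python3 shift.py '[[0,0,0,0.0033,0,0.004,0.065],[0,0,0,0,0,0,0.065],[0,0,0,0,0,0,0.03],[0,0,0,0,0,0,0.03],[0,0,0,0,0,0,0.03],[0,0,0,0,0,0,0.03],[0,0,0,0,0,0,0.03]]'; python3 shift.py '[[0,0,0,0,0,-0.02,0.03],[0,0,0,0,0,-0.03,0.03],[0,0,0,0,0,-0.04,0.03],[0,0,0,0,0,-0.04,0.03],[0,0,0,0,0,-0.04,0.03],[0,0,0,0,0,-0.04,0.03],[0,0,0,0,0,-0.02,0.03],[0,0,0,0,0,0,0.03],[0,0,0,0,0,0,0.03]]';python3 d.py .538 -.153 .35
```

```text
clock: 14.8
ee_pos: [0.4404, 0.3338, 0.1171]
eef_rot: [0.0, 0.789, 0.615, 0.0]
wrist_force: [-1.0, 0.3, -0.4]
opening: 0.0349
grasp_force: 30.1
clock: 15.7
ee_pos: [0.44, 0.3333, 0.3461]
eef_rot: [0.0, 0.789, 0.615, -0.001]
wrist_force: [0.1, -0.5, -1.1]
opening: 0.0346
grasp_force: 30.0
rotvec [-0.0003  0.0014 -0.002 ] then delta [-0.4482  0.2128 -0.0039] t 15.7
```

```bash
python3 shift.py '[[0,0,0,-0.032,0.0152,0,0.03],[0,0,0,-0.032,0.0152,0,0.03],[0,0,0,-0.032,0.0152,0,0.03],[0,0,0,-0.032,0.0152,0,0.03],[0,0,0,-0.032,0.0152,0,0.03],[0,0,0,-0.032,0.0152,0,0.03],[0,0,0,-0.032,0.0152,0,0.03],[0,0,0,-0.032,0.0152,0,0.03],[0,0,0,-0.032,0.0152,0,0.03],[0,0,0,-0.032,0.0152,0,0.03],[0,0,0,-0.032,0.0152,0,0.03],[0,0,0,-0.032,0.0152,0,0.03],[0,0,0,-0.032,0.0152,0,0.03],[0,0,0,-0.032,0.0152,0,0.03],[0,0,0,0,0,0,0.03],[0,0,0,0,0,0,0.03],[0,0,0,0,0,0,0.03]]'; python3 snap.py w9;python3 d.py .5382 -.153 .235
```

```text
clock: 17.4
ee_pos: [0.5369, -0.151, 0.3458]
eef_rot: [-0.001, 0.788, 0.616, -0.0]
wrist_force: [0.3, 1.3, -0.4]
opening: 0.0346
grasp_force: 30.0
[ 0.5370381  -0.15076306  0.34627669]
rotvec [-0.0016 -0.0004  0.0008] then delta [-0.0019  0.0017  0.1113] t 17.45
```

View pics/w9.png

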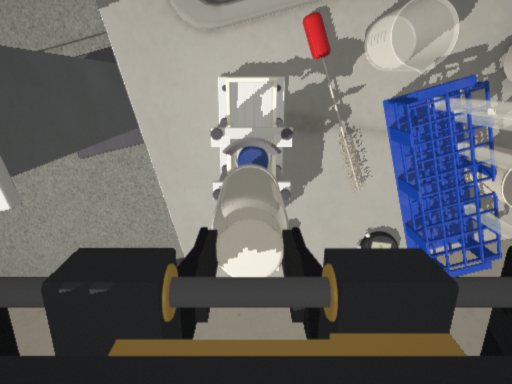

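The white bottle hangs upright above the tube (cap at (250,245)), with the blue cap visible in the tube at (252,155). I'll correct by (-1.9, +1.7) mm and lower.

```bash
python3 shift.py '[[0,0,0,-0.0019,0.0017,0,0.03],[0,0,0,0,0,0.015,0.03],[0,0,0,0,0,0.015,0.03],[0,0,0,0,0,0.015,0.03],[0,0,0,0,0,0.01,0.03],[0,0,0,0,0,0,0.03],[0,0,0,0,0,0,0.03]]'; python3 d.py .5382 -.153 .235;  python3 shift.py '[[0,0,0,0,0,0.01,0.03],[0,0,0,0,0,0.01,0.03],[0,0,0,0,0,0.01,0.03],[0,0,0,0,0,0.01,0.03],[0,0,0,0,0,0,0.03],[0,0,0,0,0,0,0.03]]'; python3 d.py .5382 -.153 .235
```

```text
clock: 18.15
ee_pos: [0.5388, -0.1547, 0.2919]
eef_rot: [-0.0, 0.789, 0.615, 0.0]
wrist_force: [-1.2, 0.6, -0.7]
opening: 0.0344
grasp_force: 30.0
rotvec [-0.0001 -0.0003 -0.0018] then delta [ 0.0015 -0.001   0.0569] t 18.15
clock: 18.75
ee_pos: [0.5386, -0.1547, 0.2518]
eef_rot: [-0.0, 0.789, 0.615, -0.0]
wrist_force: [0.2, -0.0, -0.4]
opening: 0.0342
grasp_force: 30.0
rotvec [-0.0004 -0.0002 -0.0018] then delta [ 0.0015 -0.0008  0.0168] t 18.75
```

```bash
python3 shift.py '[[0,0,0,0.0015,0,0.007,0.03],[0,0,0,0,0,0.006,0.03],[0,0,0,0,0,0,0.03],[0,0,0,0,0,0.003,0.03],[0,0,0,0,0,0,0.03],[0,0,0,0,0,0.002,0.03],[0,0,0,0,0,0,0.03],[0,0,0,0,0,0,0.03]]'; python3 d.py .5382 -.153 .232
```

```text
clock: 19.55
ee_pos: [0.5391, -0.1533, 0.2341]
eef_rot: [0.0, 0.789, 0.615, 0.0]
wrist_force: [-0.3, -0.3, -1.4]
opening: 0.0344
grasp_force: 30.0
rotvec [ 0.0002  0.0001 -0.0019] then delta [ 0.0001 -0.0009  0.0021] t 19.55
```

```bash
python3 shift.py '[[0,0,0,0,0,0.0015,0.03],[0,0,0,0,0,0,0.03],[0,0,0,0,0,0.0005,0.03],[0,0,0,0,0,0,0.03]]'; python3 shift.py '[[0,0,0,0,0,0,0.055],[0,0,0,0,0,0,0.055],[0,0,0,0,0,0,0.055],[0,0,0,0,0,0,0.06],[0,0,0,0,0,-0.01,0.065],[0,0,0,0,0,-0.02,0.065],[0,0,0,0,0,-0.035,0.065],[0,0,0,0,0,-0.035,0.065],[0,0,0,0,0,-0.035,0.065],[0,0,0,0,0,-0.035,0.065],[0,0,0,0,0,0,0.065],[0,0,0,0,0,0,0.065]]'; python3 snap.py w10;python3 d.py .494 -.3296 .068; python3 - <<'E'
from h import *
import pickle
w=pickle.load(open("w10.pkl","rb"));c=proj(w,[.538,-.153,.22])[0];print(c)
im=cv2.imread("pics/w10.png")
m=cv2.inRange(cv2.cvtColor(im,cv2.COLOR_BGR2HSV),(0,0,190),(180,60,255));x,y=c.astype(int);k=np.zeros_like(m);cv2.circle(k,(x,y),33,255,-1)
q=max(cv2.findContours(m&k,0,1)[0],key=cv2.contourArea);print(cv2.fitEllipse(q),atz(w,cv2.fitEllipse(q)[0],.22))
E
```

```text
clock: 19.95
ee_pos: [0.5391, -0.1533, 0.2322]
eef_rot: [0.0, 0.789, 0.615, 0.0]
wrist_force: [-0.5, -0.7, -0.7]
opening: 0.0347
grasp_force: 30.0
clock: 21.15
ee_pos: [0.5392, -0.153, 0.4032]
eef_rot: [0.001, 0.789, 0.615, 0.0]
wrist_force: [-0.0, -0.1, -0.2]
opening: 0.0648
grasp_force: 0.0
[ 0.53865754 -0.15322977  0.40191343]
rotvec [-0.0003  0.0004 -0.0018] then delta [-0.1819 -0.0007  0.3339] t 21.2
[248.05257056 170.62841966]
((244.5243682861328, 169.4022979736328), (32.126075744628906, 45.32773971557617), 92.91744232177734) [ 0.53489301 -0.15091648  0.22      ]
```

```bash
python3 shift.py '[[0,0,0,-0.0303,0,0,0.065],[0,0,0,-0.0303,0,0,0.065],[0,0,0,-0.0303,0,0,0.065],[0,0,0,-0.0303,0,0,0.065],[0,0,0,-0.0303,0,0,0.065],[0,0,0,-0.0303,0,0,0.065],[0,0,0,0,0,0.04,0.065],[0,0,0,0,0,0.04,0.065],[0,0,0,0,0,0.04,0.065],[0,0,0,0,0,0.04,0.065],[0,0,0,0,0,0.04,0.065],[0,0,0,0,0,0,0.065],[0,0,0,0,0,0,0.065]]'; python3 snap.py w11;python3 d.py .494 -.3296 .068; python3 - <<'E'
from h import *
import pickle
w=pickle.load(open("w11.pkl","rb"));c=proj(w,[.494,-.3296,.09])[0];print(c)
g=cv2.cvtColor(cv2.imread("pics/w11.png"),cv2.COLOR_BGR2GRAY)
x,y=c.astype(int);s=g[y-44:y+60:4,x-64:x+64:4]
print("\n".join("".join("#" if v<45 else "+" if v<100 else "." for v in r) for r in s))
E
```

```text
clock: 22.5
ee_pos: [0.4944, -0.3294, 0.2016]
eef_rot: [-0.001, 0.788, 0.615, -0.0]
wrist_force: [0.5, 0.5, 0.4]
opening: 0.0653
grasp_force: 0.0
[ 0.49553825 -0.32972356  0.20328095]
rotvec [ 0.0016 -0.     -0.0017] then delta [-0.0003 -0.0015  0.1353] t 22.55
[249.4056627  193.32432586]
............................+...
............................+...
............................+...
...............###+.........+...
..............#####+........+...
.............+######........+...
.............#######.....+..+...
.......++....+######.....+..+...
..............#####.............
..............#####.............
.............+######............
.............+######............
.............+#####+............
..............+####.............
................................
................................
................................
..............................++
..........................++++++
..........................++++++
..........................++++++
#.........................++++++
#.........................++++++
#..........................++++#
#+.........................++++#
#+...........................+++
```

The post head lies exactly where predicted, so I'll descend, grip and push.

```bash
python3 shift.py '[[0,0,0,0,-0.0008,0.03,0.065],[0,0,0,0,0,0.03,0.065],[0,0,0,0,0,0.03,0.065],[0,0,0,0,0,0.025,0.065],[0,0,0,0,0,0.02,0.065],[0,0,0,0,0,0,0.065]]'; python3 shift.py '[[0,0,0,0,0,0,0.012],[0,0,0,0,0,0,0.012],[0,0,0,0,0,0,0.012],[0,0,0,0,0,0,0.012],[0,0,0,0,0,0,0.012],[0,0,0,0,0,0,0.012],[0,0,0,0,0,0,0.012]]'; python3 d.py .494 -.3296 .068
```

```text
clock: 23.15
ee_pos: [0.4939, -0.3296, 0.0669]
eef_rot: [-0.0, 0.789, 0.615, -0.0]
wrist_force: [-0.4, 0.9, 0.3]
opening: 0.0647
grasp_force: 0.0
clock: 23.85
ee_pos: [0.4941, -0.3295, 0.0672]
eef_rot: [0.0, 0.789, 0.615, 0.0]
wrist_force: [-0.4, 0.0, 0.6]
opening: 0.0199
grasp_force: 30.0
rotvec [ 0.0004  0.0001 -0.0019] then delta [-0.0001 -0.     -0.0008] t 23.85
```

```bash
python3 shift.py '[[0,0,0,0.004,0,0,0.012],[0,0,0,0.004,0,0,0.012],[0,0,0,0.005,0,0,0.012],[0,0,0,0.005,0,0,0.012],[0,0,0,0.005,0,0,0.012],[0,0,0,0.005,0,0,0.012],[0,0,0,0.005,0,0,0.012]]'; python3 shift.py '[[0,0,0,0.005,0,0,0.012],[0,0,0,0.005,0,0,0.012],[0,0,0,0.005,0,0,0.012],[0,0,0,0.005,0,0,0.012],[0,0,0,0.005,0,0,0.012],[0,0,0,0.004,0,0,0.012],[0,0,0,0.003,0,0,0.012],[0,0,0,0,0,0,0.012],[0,0,0,0,0,0,0.012]]'; python3 d.py .50996 -.26556 .068
```

```text
clock: 24.55
ee_pos: [0.5014, -0.2999, 0.0672]
eef_rot: [0.001, 0.789, 0.614, -0.001]
wrist_force: [-1.9, -7.6, 0.9]
opening: 0.0196
grasp_force: 30.0
clock: 25.45
ee_pos: [0.5096, -0.2669, 0.0672]
eef_rot: [0.0, 0.789, 0.615, -0.0]
wrist_force: [-0.9, -3.9, 2.5]
opening: 0.0198
grasp_force: 30.0
rotvec [-0.0001  0.0009 -0.0022] then delta [ 0.0014  0.     -0.0008] t 25.45
```

```bash
python3 shift.py '[[0,0,0,0.002,0,0,0.012],[0,0,0,0.001,0,0,0.012],[0,0,0,0,0,0,0.012],[0,0,0,0,0,0,0.012]]'; python3 d.py .50996 -.26556 .068;python3 shift.py '[[0,0,0,0.001,0,0,0.012],[0,0,0,0.001,0,0,0.012],[0,0,0,0,0,0,0.012],[0,0,0,0,0,0,0.012]]'; python3 d.py .50996 -.26556 .068; python3 snap.py w12; python3 - <<'E'
from h import *
import pickle
w=pickle.load(open("w12.pkl","rb"));im=cv2.imread("pics/w12.png")
m=cv2.inRange(cv2.cvtColor(im,cv2.COLOR_BGR2HSV),(105,120,20),(125,255,255))
n,l,s,c=cv2.connectedComponentsWithStats(m)
for i in range(1,n):
    if s[i,4]>150: print(s[i],c[i],atz(w,c[i],.115))
u=np.array([np.cos(1.3265),np.sin(1.3265)]);print(np.array([.538,-.153])+.059*u, proj(w,np.r_[np.array([.538,-.153])+.059*u,.115]))
E
```

```text
clock: 25.85
ee_pos: [0.51, -0.2653, 0.0672]
eef_rot: [0.001, 0.789, 0.614, -0.001]
wrist_force: [-2.2, -6.8, 1.6]
opening: 0.0197
grasp_force: 30.0
rotvec [-0.0001  0.0024 -0.0032] then delta [-0.0002 -0.     -0.0008] t 25.85
clock: 26.25
ee_pos: [0.51, -0.2653, 0.0672]
eef_rot: [0.001, 0.789, 0.614, -0.002]
wrist_force: [-1.5, -9.3, 1.7]
opening: 0.0203
grasp_force: 30.0
rotvec [-0.0001  0.0047 -0.0046] then delta [-0.0002 -0.     -0.0008] t 26.25
[ 0.51003083 -0.26534299  0.06719955]
[ 0.55227054 -0.09575184] [[ 244.85270513 -463.9683273 ]]
```

At the stop: the position holds while the force rises. Now I'll check the outlet numerically with the fixed cameras.

```bash
cat > chk.py <<'E'
from h import *
from rig import robot, probe_bus, get_image, camera_params
o=np.array([.5523,-.0958]);t0=np.array([.538,-.153])
for n in("top","scene"):
    p=camera_params(n);im=np.ascontiguousarray(get_image(n)[:,:,::-1]);h=cv2.cvtColor(im,cv2.COLOR_BGR2HSV)
    print(n,"exp outlet cap",proj(p,np.r_[o,.110])[0].round(1),"exp tube cap220/115",proj(p,[np.r_[t0,.215],np.r_[t0,.115]]).round(1).tolist())
    m=cv2.inRange(h,(105,110,25),(128,255,255));k,l,s,c=cv2.connectedComponentsWithStats(m)
    e=proj(p,np.r_[o,.110])[0]
    for i in range(1,k):
        if s[i,4]>8 and np.linalg.norm(c[i]-e)<30: print(" blue",s[i].tolist(),c[i].round(1),atz(p,c[i],.112).round(4))
    m=cv2.inRange(h,(0,0,170),(180,50,255));e=proj(p,np.r_[t0,.215])[0].astype(int)
    print("\n".join("".join("#" if v else "." for v in r) for r in m[e[1]-14:e[1]+18,e[0]-20:e[0]+20]))
E
python3 chk.py
```

```text
top exp outlet cap [307.5 204.7] exp tube cap220/115 [[328.9, 205.9], [324.1, 208.8]]
 blue [303, 200, 10, 10, 68] [307.5 204.4] [ 0.5531 -0.0957  0.112 ]
........................................
........................................
........................................
........................................
........................................
........................................
........................................
..........................#.............
.........................##.............
.........................##.............
...................####..#..............
.................#######................
................#########...............
................#########...............
...............###########..............
......#.........##########..............
......#.........##########..............
.....###........#########...............
.....###.........########...............
##...###..........#####.................
.....##.........#..###..................
....###..........####...................
....####................................
..
[... 1204 characters left out ...]
...
.................#######................
....................#####...............
......................###...............
.......................##...............
........................................
........................................
........................................
........................................
........................................
........................................
........................................
........................................
........................................
........................................
........................................
........................................
........................................
```

The blue bottle stands at the outlet and the white one is carried on the block. Drawing the slide back.

```bash
python3 shift.py '[[0,0,0,-0.004,0,0,0.012],[0,0,0,-0.004,0,0,0.012],[0,0,0,-0.005,0,0,0.012],[0,0,0,-0.005,0,0,0.012],[0,0,0,-0.005,0,0,0.012],[0,0,0,-0.005,0,0,0.012],[0,0,0,-0.005,0,0,0.012],[0,0,0,-0.005,0,0,0.012],[0,0,0,-0.005,0,0,0.012],[0,0,0,-0.005,0,0,0.012],[0,0,0,-0.005,0,0,0.012],[0,0,0,-0.005,0,0,0.012],[0,0,0,-0.005,0,0,0.012],[0,0,0,-0.005,0,0,0.012],[0,0,0,-0.003,0,0,0.012],[0,0,0,0,0,0,0.012],[0,0,0,0,0,0,0.012]]'; python3 d.py .494 -.3296 .068; python3 shift.py '[[0,0,0,-0.0015,0,0,0.012],[0,0,0,0,0,0,0.012],[0,0,0,-0.0015,0,0,0.012],[0,0,0,0,0,0,0.012],[0,0,0,0,0,0,0.012]]'; python3 d.py .494 -.3296 .068; python3 chk.py
```

```text
clock: 28.1
ee_pos: [0.4941, -0.3296, 0.0672]
eef_rot: [-0.0, 0.788, 0.615, 0.001]
wrist_force: [0.6, 5.4, 5.1]
opening: 0.0195
grasp_force: 30.0
rotvec [ 0.0003 -0.0012 -0.0013] then delta [-0.     -0.0001 -0.0008] t 28.1
clock: 28.6
ee_pos: [0.494, -0.3297, 0.0671]
eef_rot: [-0.001, 0.788, 0.616, 0.002]
wrist_force: [1.6, 10.6, 5.6]
opening: 0.0194
grasp_force: 30.0
rotvec [-0.     -0.0045  0.0006] then delta [ 0.0001 -0.0001 -0.0009] t 28.6
top exp outlet cap [307.5 204.7] exp tube cap220/115 [[328.9, 205.9], [324.1, 208.8]]
 blue [304, 200, 9, 10, 49] [308.2 205. ] [ 0.5511 -0.0979  0.112 ]
........................................
........................................
........................................
........................................
............##..........................
............##..........................
............##..........................
..........................#.............
.........................##.............
.........................##.............
.........................##.............
........................................
......
[... 1650 characters left out ...]
...
........................................
........................................
........................................
........................................
........................................
........................................
........................................
........................................
........................................
........................................
........................................
........................................
........................................
........................................
........................................
........................................
........................................
```

```bash
python3 shift.py '[[0,0,0,0,0,0,0.05],[0,0,0,0,0,0,0.05],[0,0,0,0,0,0,0.05],[0,0,0,0,0,0,0.05],[0,0,0,0,0,-0.02,0.05],[0,0,0,0,0,-0.03,0.05],[0,0,0,0,0,-0.04,0.06],[0,0,0,0,0,-0.04,0.06],[0,0,0,0,0,-0.04,0.06],[0,0,0,0,0,-0.04,0.06],[0,0,0,0,0,-0.04,0.06],[0,0,0,0,0,-0.04,0.06],[0,0,0,0,0,-0.04,0.06]]' ; python3 shift.py '[[0,0,0,0.03,0,0,0.06],[0,0,0,0.03,0,0,0.06],[0,0,0,0.03,0,0,0.06],[0,0,0,0.03,0,0,0.06],[0,0,0,0.03,0,0,0.06],[0,0,0,0.03,0,0,0.06],[0,0,0,0,0,0,0.06],[0,0,0,0,0,0,0.06]]'; python3 snap.py w13; python3 - <<'E'
from h import *
import pickle
w=pickle.load(open("w13.pkl","rb"));im=cv2.imread("pics/w13.png");h=cv2.cvtColor(im,cv2.COLOR_BGR2HSV)
t=np.array([.538,-.153]);u=np.array([np.cos(1.3265),np.sin(1.3265)]);o=t+.059*u
print("exp",proj(w,[np.r_[t,.115],np.r_[o,.115],np.r_[t-.182*u,.09]]).round(1).tolist())
m=cv2.inRange(h,(105,110,25),(128,255,255));e=proj(w,np.r_[o,.115])[0];k,l,s,c=cv2.connectedComponentsWithStats(m)
for i in range(1,k):
    if s[i,4]>100: print("blue",s[i].tolist(),c[i].round(1),atz(w,c[i],.111).round(4))
x,y=proj(w,np.r_[t,.115])[0].astype(int);g=h[...,2];S=h[...,1]
print("\n".join("".join("B" if (m[j,i]>0) else "#" if g[j,i]>215 else "+" if g[j,i]>150 else "-" if g[j,i]>80 else "." for i in range(x-50,x+50,2)) for j in range(y-84,y+110,3)))
E
```

```text
clock: 30.0
ee_pos: [0.4922, -0.3339, 0.3988]
eef_rot: [0.0, 0.789, 0.614, -0.0]
wrist_force: [0.4, -0.8, -0.4]
opening: 0.0599
grasp_force: 0.0
clock: 30.8
ee_pos: [0.5367, -0.1588, 0.3971]
eef_rot: [0.0, 0.788, 0.615, -0.0]
wrist_force: [0.2, -1.0, -0.3]
opening: 0.0598
grasp_force: 0.0
[ 0.53656208 -0.15997539  0.39691125]
exp [[249.5, 146.6], [249.4, 98.7], [249.6, 262.8]]
blue [369, 69, 108, 180, 11681] [420.  161.6] [ 0.7492 -0.2272  0.111 ]
blue [237, 85, 27, 28, 586] [249.8  98.5] [ 0.5528 -0.0958  0.111 ]
+++++++++++++++++++++-----------------------------
+++++++++++++++++++-------------------------------
++++++++++++++--+---------------------------------
++++++++++++++------------------------------------
++++++++++#################+++++++++++++----------
++++++++++#####+++++#####+++++++++++++++---------+
++++++++++##--#++++####+-----++++++++..+-------+++
++++++++++##+-#++++##++++---++-++++++.-+-----+++--
++++++++++#####+++++++-BBBBBB--+-+++++++----+-----
++++++++++######+++++BBBBBBBBBB-+-++++++----------
+++++++++++#####++++BBBBBBBBBBBB-+-++++++---------
+++++++++++#####+++
[... 2034 characters left out ...]
#####...............-###++------+++++
++++++++++++######...............-#+++-----+++++++
++++++++++++######...............-+++++--+++++++++
++++++++++++######...............-++++---+++++++++
++++++++++++###########++++++----++++++-++++++++++
++++++++++++###########+++++++-+++++###-++++++++++
+++++++++++++##########+++++---+++#####--+++++++++
+++++++++++++##########+...----++######--+++++++++
+++++++++++++#########-......--+######+--+++++++++
+++++++++++++#+--####+........-####--#+-++++++++++
+++++++++++++#+-+#####.......-+####--#+-++++++++++
+++++++++++++#########+......#########++++++++++++
+++++++++++++++++++++++.....-+++++++++++++++++++++
++++++++++++++++++++++-......+++++++++++++++++++++
```

The white cap shows as a full disc the same size as the blue one, centred at the tube. Blue stands at the outlet, the slide is home and the arm is clear.

```bash
python3 -c "
from rig import robot, probe_bus, get_image, camera_params
print(robot.sign_off())"
```

```text
the job is handed in; nothing more can be done
None
```

The job is handed in at about 31 s: the blue-capped bottle stands on the outlet, the white-capped bottle is upright on the magazine floor, the slide is fully back, and the robot touched nothing else on the worktop.

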